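# Hold a loupe in focus over a drilled hole

### The job

Take the loupe by its handle, draw it straight out of its dust hood, and hold its lens level and centred above the drilled hole in the flat steel bar, with the lens at the height shown by the pointer on the gauge post. Do not touch the bar with the loupe, and leave the bar, the pointer and the tools lying about where they are. Finish while still holding the loupe there, still and gripped by the handle.

Things in the scene. Friction and masses are not known exactly. Their poses are not given: they have to be found in the camera images.
- loupe: hand lens, 0.09 kg: dark round rim 64 mm across and a flat black straight handle 108 x 16 mm, parallel sides, both 12 mm thick with a common underside (z = 0). Origin: centre of the rim's underside; x points from handle to lens (handle from x = -42 to -150 mm), z up. Starts lying level, rim under the dock's hood, handle sticking out of its mouth, along the dock's x within about 2 degrees
- loupe_lens (a point): centre of the lens, 6 mm above the loupe's origin; axes as the loupe
- loupe_grip (a point): middle of the handle, 96 mm from the lens centre towards -x of the loupe, 6 mm above the handle's underside
- dock: fixed: wooden foot 100 x 92 x 22 mm (x -52 to +48 mm); on it a sheet-steel hood (x -32 to +46 mm), closed at sides, back and above, open to -x, inside 72 mm wide, 20 mm high, roof top at z = 45 mm. Origin: on the bench under the parked lens; -x points out of the mouth. Rim is clear of the hood once 65 mm out, of the foot after 85 mm. The handle overhangs, its underside 22 mm above the bench
- stand: the fixed inspection stand: a bare metal plate 215 x 150 x 10 mm (x from -75 to +140 mm, y from -75 to +75 mm) with an upright gauge post of 12 mm diameter at x = +118 mm, y = 0, its top 158 mm above the bench. Origin: on the bench; x points to the post, on the side away from the robot
- focus_mark (a point): tip of the pointer, a dark bar 8 mm wide, 5 mm thick, that sticks out of a 24 mm collar on the gauge post towards the plate's middle; mid thickness, 91 mm along x from the stand's origin. The lens centre must be at this height (80 to 125 mm above the bench, different each time). The collar is held by friction; a 6 N push moves it up or down
- offcut: the part: a flat steel bar 30 x 110 x 6 mm, loose, 0.19 kg, lying on the stand's plate, any way round. Origin: centre of its underside; its length is y, z up
- hole (a point): the drilled hole in the bar, the point on its axis at the bar's top face, 6 mm above its underside; it lies on the bar's middle line towards one end, 35 mm from its centre along -y; 9 mm across
- pliers: bystander: red-handled pliers 167 mm long, lying, origin at the centre of the underside
- tape_roll: bystander: roll of black tape, 58 mm across, 19 mm high, origin at the centre of the underside
- marker_pen: bystander: marker pen 135 mm long, 17 mm thick, lying, origin at the centre of the underside
- centre_punch: bystander: dark steel centre punch 112 mm long, 12 mm thick, lying, origin at the centre of the underside

How it is judged (in metres and radians):
On the way:
1. the loupe is drawn out of the hood along its mouth direction, the lens at least 70 mm out, still within 40 mm of the mouth's middle line and below 90 mm (x of loupe_lens in the frame of dock below -0.07 m and y of loupe_lens in the frame of dock between -0.04 and 0.04 m and height (world z) of loupe_lens below 0.09 m and contact force between the fingers and loupe above 1 N).
At the end, for the whole second after the job is handed in: Fingers grip the loupe by its handle, nothing else carries it. Lens centre within 12 mm of the hole seen from above, within 7 mm of the pointer's height, level within 0.1 rad, at rest. Bar within 8 mm, pointer within 4 mm of where they were (horizontal distance between loupe_lens and hole below 0.012 m and z of loupe_lens in the frame of focus_mark between -0.007 and 0.007 m and angle between the z axis of loupe and the z axis of stand, either way round below 0.1 rad and contact force between the fingers and loupe above 1 N and x of the grasp point in the frame of loupe below -0.03 m and contact force between loupe and stand below 0.2 N and contact force between loupe and offcut below 0.2 N and contact force between loupe and dock below 0.2 N and linear speed of loupe below 0.015 m/s and angular speed of loupe below 0.1 rad/s and distance of offcut from where it was at the start of the episode below 0.008 m and distance of focus_mark from where it was at the start of the episode below 0.004 m); the arm keeps its last pose, push and grip.
It fails at once if the loupe touches the steel bar (contact force between loupe and offcut above 0.5 N).
It fails at once if the bar is shifted by more than 8 mm (distance of offcut from where it was at the start of the episode above 0.008 m).
It fails at once if the pointer is moved by more than 4 mm (distance of focus_mark from where it was at the start of the episode above 0.004 m).
It fails at once if a bystander tool is moved by more than 20 mm (distance of any of pliers, tape_roll, marker_pen, centre_punch from where it was at the start of the episode above 0.02 m).
It also fails if it takes over 42 s, if anything falls off the work surface, if the arm or the gripper's body presses on something with over 40 N, if the wrist force passes 120 N, or if a joint passes its speed limit or range.

### The arm

A 6-joint arm with a two-finger parallel gripper is mounted at the origin on a cart in front of the work surface, level with it; the furniture and walls round the work are solid. World frame = base frame: x ahead of the robot, y to its left, z up, the work surface at z = 0. Lengths are in mm, angles in rad, forces in N, time in s.
With the tool pointing down it reaches from about 350 to 775 mm from the base axis. Payload 7.3 kg.
Tool frame: the origin (TCP) lies on the mounting face of the last link; the fingertips stand 178 mm ahead of it and the grasp point (between the pads) lies 159 mm ahead of it; z points along the fingers, y is the line along which they close (so a half turn about z gives the same grasp; the last joint's range is limited). The gripper opens to 92 mm and grips with 3 to 60 N. Pads are 19 mm wide; open, the fingers measure 130 mm over their backs; the gripper's body (75 mm by 190 mm) begins 47 mm behind the grasp point.
Start: joints at [-1.338, 0.342, 1.524, -0, 1.275, -0.146], TCP at [194.168, -487.777, 404.741] pointing down, gripper open.
Joint ranges: [-2.53, 2.53], [-0.77, 2.02], [0.04, 2.7], [-1, 4.14], [0.28, 2.66], [-3.11, 3.11]. Speed limits (rad/s): [2.57, 2.57, 3.14, 3.14, 3.14, 3.14].

### API

Orientations are given as [roll, pitch, yaw] about the fixed x, y, z axes, in that order (R = Rz(yaw) Ry(pitch) Rx(roll)).
In Python, from plant import bot gives the robot as it stands.
- The arm moves only by the tool shift_gripper, called after "Request:" as name(argument=value, ...), one argument or row to a line, values as JSON. Schema: {"type":"object","properties":{"offsets":{"type":"array","items":{"type":"object","properties":{"jaw":{"type":"number"},"pos":{"type":"array","items":{"type":"number"},"minItems":3,"maxItems":3},"spin":{"type":"number"}},"additionalProperties":false,"required":["jaw"]},"minItems":1,"maxItems":5},"only":{"type":"string"},"quiet":{"type":"boolean"},"lines":{"type":"string"}},"required":["offsets"],"additionalProperties":false}. offsets is a list of rows, 1 to 5 of them, each an object with the fields jaw (the finger opening in mm), pos (a list: dx, dy, dz in a scale on which 1.0 is 750 mm), spin (a turn about the tool's z in parts of the range, where 1.0 means pi rad); a field left out counts as zero (the opening has to be given); each row is the pose to reach, as a shift and turn from the pose commanded when the call began, along the tool's axes at that moment; what a row does not reach only later rows make up. A row lasts 1/8 s, in which the tool goes at most 62.5 mm and 0.188 rad, less where a joint would pass 70% of its speed; a pose out of reach is approached as far as the arm can. The fingers move at their own pace and stop on an object; the grip force is fixed at half the most. Time passes only in rows, so rows that do not move let the fingers close. The tool returns the time, the measured TCP pose, the force, the opening and the grip force at its end. only (a regular expression) keeps the lines of the reply that match it, lines (a string "A,B") keeps lines A to B, and quiet returns only ok. Input that does not fit is refused with a message, and nothing moves.
- bot.get_obs(): the state, without advancing time (a new reading comes with each control period).
- bot.capture(name): name is "side" or "top"; returns a dict with "color" (480x640x3 uint8, red, green, blue), "K" (3x3 intrinsics, pixels), "k1" (the pictures are not rectified: a ray, as slopes to the right and down, at radius r is drawn at 1 + k1 r^2 times it, then the intrinsics apply), "R" (3x3) and "t" (3): a world point X has camera coordinates R X + t. Camera axes: x right, y down, z forward; pixel columns grow to the right and rows downward; lengths in mm; the calibration is good to about 2 mm. A picture is of the moment at which its call begins. There is no depth.
- bot.close_job(): hands the job in; it is judged then, once.
The state is a dict: "time": time; "joint_positions": joint angles; "dq": joint speeds; "tau": joint torques, N m; "tool_pos": TCP position; "tcp_rot": TCP orientation; "contact_force": force on the tool from outside, world axes, zero at the start; "moment": the same for the moment, N m; "grip_width": finger opening in mm; "finger_force": force on a finger pad.
Only numpy, scipy, OpenCV 4.12 (cv2) and the standard library are available. Lean on these libraries where they do the work, as an engineer would, in place of code of your own. Each camera call takes 0.05 s, during which the arm holds its last target. There are 200 camera calls.

## Working session

There is one attempt and no reset: what is moved stays moved. The work goes in short steps, Python scripts to look and compute and a tool call to move; the robot and the scene stay as the last step left them, time stands still between calls to the robot, and variables do not carry over. Pictures are saved under pics/ and viewed, at most 10 in all, crops included, and the job is handed in when it is done.

```bash
ls; mkdir -p pics; python3 - <<'E'
from plant import bot
import cv2
print(bot.get_obs())
for n in("side","top"):
    c=bot.capture(n); cv2.imwrite(f"pics/{n}0.png",c["color"][:,:,::-1]); print(n,c["K"],c["k1"],c["R"],c["t"])
E
```

```text
pics
plant.py
{'time': 0.0, 'joint_positions': array([-1.33799179e+00,  3.42744015e-01,  1.52500068e+00, -5.37343151e-06,
        1.27539629e+00, -1.45975215e-01]), 'dq': array([ 0.00057302,  0.00017378, -0.00088313,  0.00099897, -0.00060013,
       -0.0009177 ]), 'tau': array([-1.19395327e-04, -4.31243598e+01, -2.44213468e+01,  7.15467031e-02,
        5.58741507e-02, -1.32240607e-04]), 'tool_pos': array([ 194.14076001, -487.64896969,  404.03939877]), 'tcp_rot': array([-3.14006003e+00, -2.20133655e-04,  3.78781156e-01]), 'contact_force': array([0.7421034 , 0.09508639, 0.33044247]), 'moment': array([-0.04684273, -0.02374655, -0.01444276]), 'finger_force': 0.0, 'grip_width': 91.59099642515197}
side [[511.82826594   0.         323.57440988]
 [  0.         511.82826594 246.36190071]
 [  0.           0.           1.        ]] 0.04053793948722473 [[-9.58884656e-01 -2.83795790e-01 -4.07859681e-04]
 [-1.54779029e-01  5.24168417e-01 -8.37431145e-01]
 [ 2.37873220e-01 -8.02936747e-01 -5.46542689e-01]] [ 576.41631252   90.94746255 1206.8406151 ]
top [[560.61904104   0.         318.29739281]
 [  0.         560.61904104 241.73974615]
 [  0.           0.           1.        ]] -0.09721665015812325 [[ 0.02399853 -0.99967448  0.00866107]
 [-0.98919697 -0.02499846 -0.14444524]
 [ 0.14461473 -0.00510104 -0.98947489]] [ 102.69729359  599.31296233 1481.77440491]
```

View pics/top0.png

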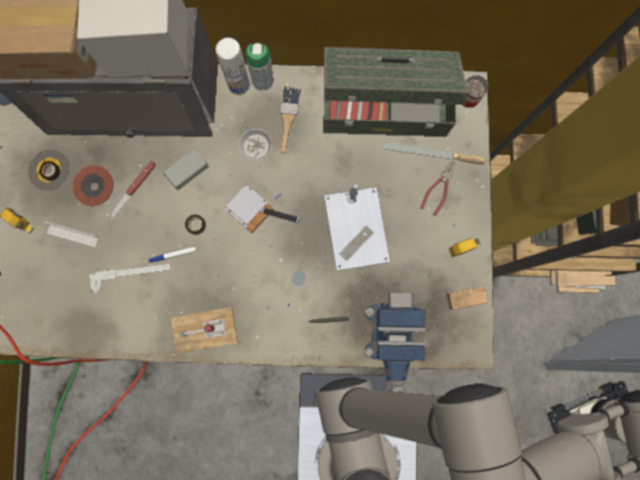

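View pics/side0.png

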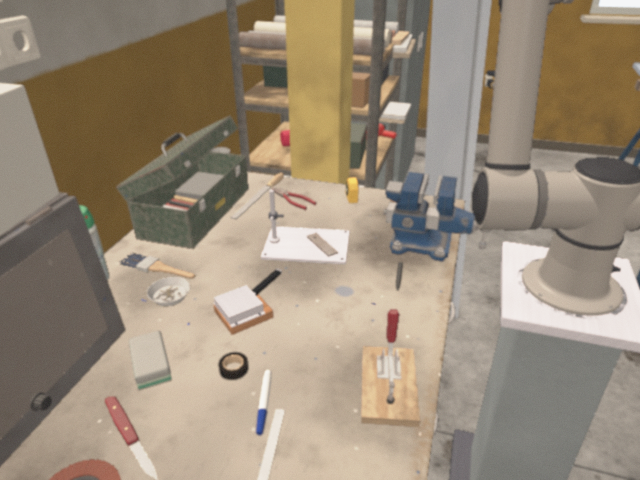

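The top picture shows the dock near (248,207) with the handle pointing right to (297,218), the stand at (357,228), the post at (353,190) and the bar at (357,243). I'll enlarge the crops.

```bash
python3 - <<'E'
import cv2
def crop(n,u0,v0,u1,v1,s):
    im=cv2.imread(f"pics/{n}0.png")[v0:v1,u0:u1]
    return cv2.resize(im,None,fx=s,fy=s,interpolation=cv2.INTER_CUBIC)
cv2.imwrite("pics/ct.png",crop("top",220,175,400,275,4))
cv2.imwrite("pics/cs.png",crop("side",205,180,365,335,3.8) if 0 else cv2.resize(cv2.imread("pics/side0.png")[180:330,205:365],(640,600),interpolation=cv2.INTER_CUBIC))
E
```

```text
(no output)
```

View pics/ct.png

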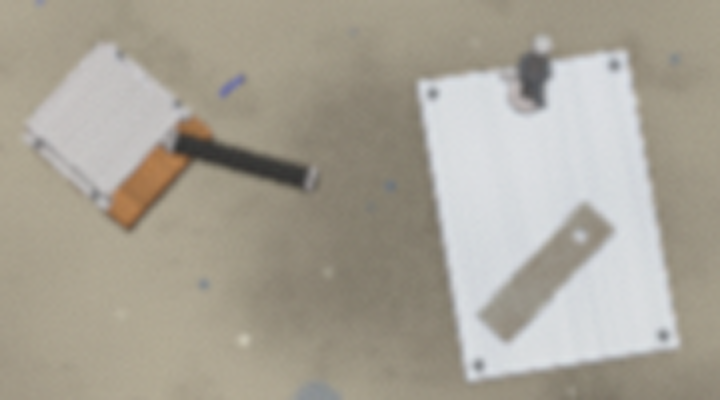

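View pics/cs.png

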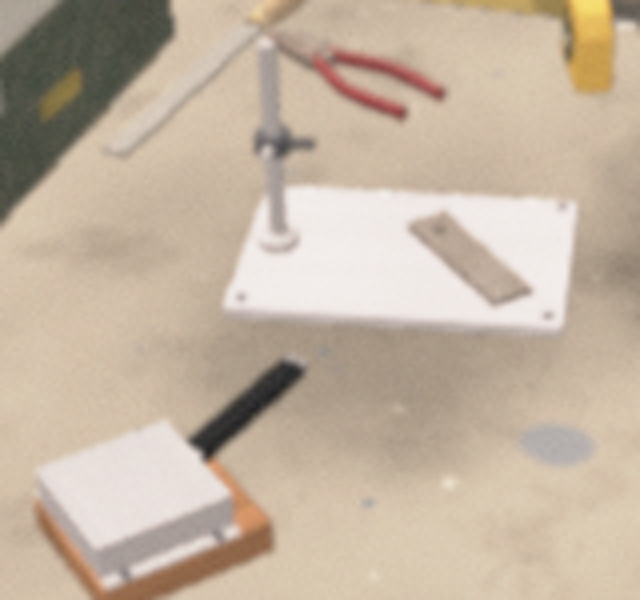

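Top crop: handle from (178,143) to (310,178); hood roof corners (105,42), (190,108), (108,200), (28,130); hole (580,237); post top (542,43); pointer tip about (540,106). Side crop: pointer tip (315,143), hole (440,230), handle end (298,362). The handle looks about 27° off the mouth normal, so I'll measure both.

```bash
cat > h.py <<'E'
import numpy as np, cv2
from plant import bot
cams={n:bot.capture(n) for n in("side","top")}
def ray(n,p):
    c=cams[n]; k=np.array([c["k1"],0,0,0.])
    x=cv2.undistortPoints(np.array([[p]],float),c["K"],k)[0,0]
    R,t=c["R"],c["t"]; return -R.T@t, R.T@np.array([*x,1.])
def atz(n,p,z):
    C,d=ray(n,p); return C+d*(z-C[2])/d[2]
def tri(a,b):
    C1,d1=ray("top",a);C2,d2=ray("side",b)
    s=np.linalg.lstsq(np.c_[d1,-d2],C2-C1,rcond=None)[0]
    P,Q=C1+s[0]*d1,C2+s[1]*d2; return (P+Q)/2,np.linalg.norm(P-Q)
def px(n,X):
    c=cams[n]; return cv2.projectPoints(np.array([X],float),cv2.Rodrigues(c["R"])[0],c["t"],c["K"],np.array([c["k1"],0,0,0.]))[0][0,0]
T=lambda x,y:(220+(x-1.5)/4,175+(y-1.5)/4)
S=lambda x,y:(205+(x-1.5)/4,180+(y-1.5)/4)
E
python3 - <<'E'
from h import *
np.set_printoptions(precision=1,suppress=True)
P=lambda s,v,z:[print(s,z,atz("top",T(*p),z)) for p in v]
PS=lambda s,v,z:[print(s,z,atz("side",S(*p),z)) for p in v]
P("plate",[(418,80),(627,50),(680,347),(468,381)],10)
PS("plateS",[(262,187),(577,203),(562,330),(225,310)],10)
P("bar",[(587,202),(614,230),(506,343),(477,316)],16)
PS("barS",[(447,212),(533,290),(493,303),(408,226)],16)
P("hole",[(580,237)],16);PS("holeS",[(440,230)],16)
P("hood",[(105,42),(190,108),(108,200),(28,130)],45)
PS("hoodS",[(167,423),(230,497),(98,552),(38,473)],45)
P("handle",[(178,143),(310,178)],34)
PS("handleS",[(200,445),(298,362)],34)
P("wood",[(210,125),(125,228)],22)
PS("woodS",[(270,525)],22)
print("tip",tri(T(540,106),S(315,143)))
print("posttop",tri(T(542,43),S(266,40)))
E
```

```text
plate 10 [735.9 104.1  10. ]
plate 10 [761.6 -43.2  10. ]
plate 10 [551.4 -81.8  10. ]
plate 10 [524.2  64.8  10. ]
plateS 10 [765.8 -36.6  10. ]
plateS 10 [552.2 -77.6  10. ]
plateS 10 [524.2  71.8  10. ]
plateS 10 [732.8 110.4  10. ]
bar 16 [650.7 -15.5  16. ]
bar 16 [631.4 -34.5  16. ]
bar 16 [550.6  39.3  16. ]
bar 16 [568.8  59.7  16. ]
barS 16 [630.8 -32.   16. ]
barS 16 [550.8  42.5  16. ]
barS 16 [571.   63.8  16. ]
barS 16 [650.4  -7.8  16. ]
hole 16 [625.9 -10.9  16. ]
holeS 16 [628.5  -9.   16. ]
hood 45 [749.2 321.1  45. ]
hood 45 [704.1 260.6  45. ]
hood 45 [638.6 314.2  45. ]
hood 45 [686.  371.4  45. ]
hoodS 45 [699.3 269.3  45. ]
hoodS 45 [641.7 318.9  45. ]
hoodS 45 [689.4 378.3  45. ]
hoodS 45 [747.6 329.1  45. ]
handle 34 [681.6 268.9  34. ]
handle 34 [659.3 177.1  34. ]
handleS 34 [680.4 269.6  34. ]
handleS 34 [656.2 180.8  34. ]
wood 22 [697.3 248.3  22. ]
wood 22 [623.2 304.5  22. ]
woodS 22 [624.3 309.1  22. ]
tip (array([701.7,  23.2,  88. ]), np.float64(0.8387621426051974))
posttop (array([727.9,  27.7, 159.3]), np.float64(1.167352854598649))
```

```bash
python3 - <<'E'
from h import *
np.set_printoptions(precision=1,suppress=True)
for p in [(401,293),(375,306),(423,310)]:
    for z in (20,100,150): print("vise top",p,z,atz("top",p,z))
for p in [(390,245),(400,185),(388,190),(411,175),(447,180)]:
    for z in (0,100,150): print("vise side",p,z,atz("side",p,z))
im=cams["top"]["color"][:,:,::-1].copy(); si=cams["side"]["color"][:,:,::-1].copy()
a=np.radians(75.6);t=np.array([657.8,179]);u=np.array([np.cos(a),np.sin(a)]);w=np.array([-u[1],u[0]])
L=t+150*u
d=np.radians(51.4);o=np.array([690.1,314.9]);ux=np.array([np.cos(d),np.sin(d)]);uy=np.array([-ux[1],ux[0]])
def out(c0,pts,z,col):
    out_=[]
    for n,m,(x0,y0,x1,y1) in (("top",im,(0,)*4),("side",si,(0,)*4)): pass
big=[]
for n,m,(x0,y0) in (("top",im,(215,165)),("side",si,(205,235))):
    b=cv2.resize(m[y0:y0+75,x0:x0+100],None,fx=8,fy=8,interpolation=cv2.INTER_CUBIC)
    def dr(pts,z,col):
        q=np.array([(px(n,[*p,z])-[x0,y0])*8+3.5 for p in pts]).astype(int); cv2.polylines(b,[q],True,col,1)
    dr([t+8*w,t-8*w,t-8*w+108*u,t+8*w+108*u],34,(0,255,0))
    dr([L+32*np.array([np.cos(k),np.sin(k)]) for k in np.linspace(0,6.28,30)],34,(0,255,0))
    dr([o+x*ux+y*uy for x,y in((-32,-37),(46,-37),(46,37),(-32,37))],45,(255,0,0))
    dr([o+x*ux+y*uy for x,y in((-52,-46),(48,-46),(48,46),(-52,46))],22,(0,0,255))
    big.append(b)
cv2.imwrite("pics/ov.png",cv2.resize(np.vstack(big),(400,600)) if 0 else cv2.resize(np.hstack(big),(800,300),interpolation=cv2.INTER_AREA))
E
```

```text
vise top (401, 293) 20 [ 464.  -112.4   20. ]
vise top (401, 293) 100 [459.4 -99.9 100. ]
vise top (401, 293) 150 [456.5 -92.2 150. ]
vise top (375, 306) 20 [427.  -41.4  20. ]
vise top (375, 306) 100 [424.3 -32.7 100. ]
vise top (375, 306) 150 [422.7 -27.2 150. ]
vise top (423, 310) 20 [ 418.9 -173.1   20. ]
vise top (423, 310) 100 [ 416.6 -157.5  100. ]
vise top (423, 310) 150 [ 415.2 -147.7  150. ]
vise side (390, 245) 0 [433.7 -52.3   0. ]
vise side (390, 245) 100 [412.8 102.2 100. ]
vise side (390, 245) 150 [402.4 179.5 150. ]
vise side (400, 185) 0 [ 466.8 -412.3    0. ]
vise side (400, 185) 100 [ 441.3 -208.8  100. ]
vise side (400, 185) 150 [ 428.6 -107.1  150. ]
vise side (388, 190) 0 [ 497.3 -366.5    0. ]
vise side (388, 190) 100 [ 467.7 -169.3  100. ]
vise side (388, 190) 150 [452.9 -70.7 150. ]
vise side (411, 175) 0 [ 443.9 -496.7    0. ]
vise side (411, 175) 100 [ 421.6 -281.8  100. ]
vise side (411, 175) 150 [ 410.4 -174.4  150. ]
vise side (447, 180) 0 [ 325.6 -491.4    0. ]
vise side (447, 180) 100 [ 319.4 -277.2  100. ]
vise side (447, 180) 150 [ 316.3 -170.1  150. ]
```

View pics/ov.png

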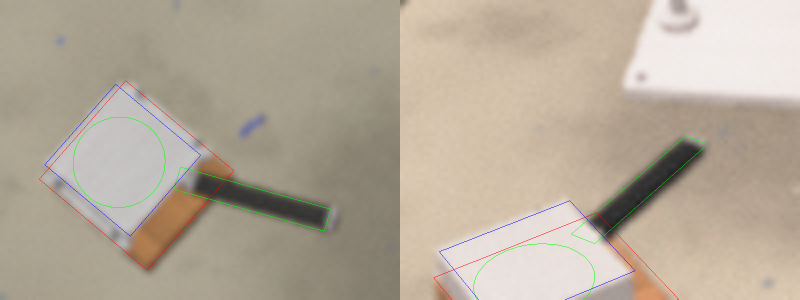

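The overlay fits both cameras: handle yaw is about 75.6°, dock x about 51.4°, and the rim is under the hood. I'll keep the handle yaw fixed and pull along the dock's −x.

```bash
cat > need.py <<'E'
import sys,numpy as np
from scipy.spatial.transform import Rotation as Ro
from plant import bot
o=bot.get_obs(); x,y,z,yaw=map(float,sys.argv[1:])  # grasp-point goal
R=Ro.from_euler("xyz",o["tcp_rot"]).as_matrix()
g=o["tool_pos"]+[0,0,-159]
print("t",round(o["time"],2),"grasp",g.round(1),"rpy",o["tcp_rot"].round(4),"w",round(o["grip_width"],1),"F",o["contact_force"].round(1))
w=np.array([x,y,z])-g
print("shift",(R.T@w).round(1),"turn",round(-(yaw-o["tcp_rot"][2]),3),"dist",round(np.linalg.norm(w),1))
E
python3 need.py 671.2 231.3 245 1.319
```

```text
t 0.3 grasp [ 194.2 -487.7  245.5] rpy [-3.1412e+00 -1.0000e-04  3.7880e-01] w 92.0 F [ 0.5 -0.1  0.3]
shift [ 709.1 -491.6    0.8] turn -0.94 dist 862.9
```

The rows are not in the units I measure in: shifts go in shares of 750 mm and turns go in shares of pi rad. I convert before sending: 252 mm / 750 = 0.336, 202 mm / 750 = 0.2693, -0.9 rad / 3.1416 = -0.2865.

Request:
shift_gripper(
  offsets=[
    {"jaw": 92,"pos": [0.0667,-0.0467,0],"spin": -0.0573},
    {"jaw": 92,"pos": [0.1347,-0.0933,0],"spin": -0.1146},
    {"jaw": 92,"pos": [0.2013,-0.14,0],"spin": -0.1719},
    {"jaw": 92,"pos": [0.2693,-0.1867,0],"spin": -0.2292},
    {"jaw": 92,"pos": [0.336,-0.2333,0],"spin": -0.2865},
  ],
)

```text
time: 0.92
tool_pos: [364.3, -230.2, 404.9]
tcp_rot: [3.141, 0.0, 1.284]
contact_force: [1.1, -0.7, -0.0]
grip_width: 91.9
finger_force: 0.0
```

```bash
python3 need.py 671.2 231.3 245 1.319
```

```text
t 0.93 grasp [ 364.3 -230.2  245.9] rpy [3.1408e+00 3.0000e-04 1.2844e+00] w 91.9 F [ 1.1 -0.7 -0. ]
shift [529.4 164.    0.9] turn -0.035 dist 554.3
```

Scaled: 290 mm / 750 = 0.3867, 232 mm / 750 = 0.3093, -0.04 rad / 3.1416 = -0.0127.

Request:
shift_gripper(
  offsets=[
    {"jaw": 92,"pos": [0.0773,0.024,0],"spin": -0.0127},
    {"jaw": 92,"pos": [0.1547,0.048,0],"spin": -0.0127},
    {"jaw": 92,"pos": [0.232,0.072,0],"spin": -0.0127},
    {"jaw": 92,"pos": [0.3093,0.096,0],"spin": -0.0127},
    {"jaw": 92,"pos": [0.3867,0.12,0],"spin": -0.0127},
  ],
)

```text
time: 1.55
tool_pos: [534.1, 21.7, 404.8]
tcp_rot: [3.141, 0.0, 1.319]
contact_force: [1.1, 0.7, 0.1]
grip_width: 91.8
finger_force: 0.0
```

```bash
python3 need.py 671.2 231.3 245 1.319
```

```text
t 1.55 grasp [534.1  21.7 245.8] rpy [3.1411e+00 2.0000e-04 1.3190e+00] w 91.8 F [1.1 0.7 0.1]
shift [237.1  80.5   0.8] turn -0.0 dist 250.4
```

Scaled: 237 mm / 750 = 0.316, 232 mm / 750 = 0.3093.

Request:
shift_gripper(
  offsets=[
    {"jaw": 80,"pos": [0.0773,0.0267,0]},
    {"jaw": 70,"pos": [0.1547,0.0533,0]},
    {"jaw": 70,"pos": [0.232,0.0787,0]},
    {"jaw": 70,"pos": [0.3093,0.1053,0]},
    {"jaw": 70,"pos": [0.316,0.1073,0]},
  ],
)

```text
time: 2.17
tool_pos: [671.2, 233.0, 402.0]
tcp_rot: [-3.139, 0.0, 1.323]
contact_force: [-0.9, -0.9, -0.4]
grip_width: 69.8
finger_force: 0.0
```

```bash
python3 need.py 671.2 231.3 28 1.319
```

```text
t 2.17 grasp [671.2 233.  243. ] rpy [-3.1394e+00  4.0000e-04  1.3228e+00] w 69.8 F [-0.9 -0.9 -0.4]
shift [ -1.5   0.9 215. ] turn 0.004 dist 215.0
```

Scaled: 150 mm / 750 = 0.2, 100 mm / 750 = 0.1333.

Request:
shift_gripper(
  offsets=[
    {"jaw": 70},
    {"jaw": 70,"pos": [0,0,0.0667]},
    {"jaw": 70,"pos": [0,0,0.1333]},
    {"jaw": 70,"pos": [0,0,0.2]},
    {"jaw": 70,"pos": [0,0,0.2]},
  ],
)

```text
time: 2.8
tool_pos: [668.9, 227.3, 251.2]
tcp_rot: [-3.134, 0.004, 1.317]
contact_force: [-0.1, 0.1, -0.8]
grip_width: 69.8
finger_force: 0.0
```

```bash
python3 need.py 671.2 231.3 28 1.319; python3 - <<'E'
from h import *
big=[cv2.resize(cams[n]["color"][y:y+100,x:x+130,::-1],(400,308),interpolation=cv2.INTER_CUBIC) for n,x,y in(("top",220,160),("side",195,215))]
cv2.imwrite("pics/g1.png",np.hstack(big))
E
```

```text
t 2.8 grasp [668.9 227.3  92.2] rpy [-3.1339  0.0044  1.317 ] w 69.8 F [-0.1  0.1 -0.8]
shift [ 4.7  1.7 64.2] turn -0.002 dist 64.4
```

View pics/g1.png

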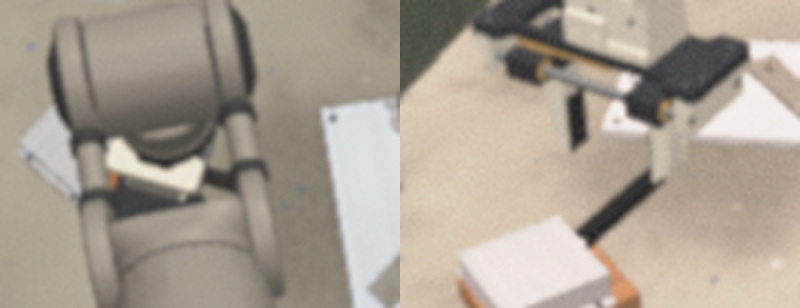

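The fingers straddle the handle's line, with the handle between the two pads in the side view. I'll go down.

Scaled: 62 mm / 750 = 0.0827, 30 mm / 750 = 0.04.

Request:
shift_gripper(
  offsets=[
    {"jaw": 70,"pos": [0.0027,0,0.04]},
    {"jaw": 70,"pos": [0.0027,0,0.0827]},
    {"jaw": 70,"pos": [0.0027,0,0.0827]},
    {"jaw": 70,"pos": [0.0027,0,0.0827]},
  ],
)

```text
time: 3.4
tool_pos: [671.8, 231.2, 196.1]
tcp_rot: [3.137, -0.002, 1.319]
contact_force: [0.9, -0.4, 0.1]
grip_width: 70.3
finger_force: 0.0
```

```bash
python3 need.py 671.2 231.3 28 1.319
```

```text
t 3.4 grasp [671.8 231.2  37.1] rpy [ 3.1371e+00 -2.2000e-03  1.3186e+00] w 70.3 F [ 0.9 -0.4  0.1]
shift [-0.1 -0.7  9.1] turn -0.0 dist 9.1
```

Request:
shift_gripper(
  offsets=[
    {"jaw": 70,"pos": [0,0,0.012]},
    {"jaw": 70,"pos": [0,0,0.012]},
    {"jaw": 30,"pos": [0,0,0.012]},
    {"jaw": 30,"pos": [0,0,0.012]},
    {"jaw": 24,"pos": [0,0,0.012]},
  ],
)

```text
time: 4.03
tool_pos: [670.9, 231.2, 183.8]
tcp_rot: [3.141, -0.0, 1.319]
contact_force: [0.3, 0.2, 0.2]
grip_width: 44.3
finger_force: 0.0
```

```bash
python3 need.py 671.2 231.3 28 1.319
```

```text
t 4.03 grasp [670.9 231.2  24.8] rpy [ 3.1414 -0.      1.3188] w 44.3 F [0.3 0.2 0.2]
shift [ 0.2  0.3 -3.2] turn -0.0 dist 3.2
```

Request:
shift_gripper(
  offsets=[
    {"jaw": 6},
    {"jaw": 6},
    {"jaw": 6},
    {"jaw": 6},
  ],
)

```text
time: 4.53
tool_pos: [670.8, 231.2, 183.7]
tcp_rot: [3.142, 0.0, 1.319]
contact_force: [0.0, -0.5, -0.1]
grip_width: 15.5
finger_force: 29.9
```

```bash
python3 need.py 671.2 231.3 28 1.319
```

```text
t 4.53 grasp [670.8 231.2  24.7] rpy [3.1416e+00 1.0000e-04 1.3188e+00] w 15.5 F [ 0.  -0.5 -0.1]
shift [ 0.2  0.3 -3.3] turn -0.0 dist 3.3
```

Scaled: -64 mm / 750 = -0.0853, -46 mm / 750 = -0.0613.

Request:
shift_gripper(
  offsets=[
    {"jaw": 6,"pos": [0,0,-0.004]},
    {"jaw": 6,"pos": [-0.012,-0.0053,-0.0053]},
    {"jaw": 6,"pos": [-0.036,-0.016,-0.0053]},
    {"jaw": 6,"pos": [-0.0613,-0.028,-0.0053]},
    {"jaw": 6,"pos": [-0.0853,-0.0387,-0.0053]},
  ],
)

```text
time: 5.15
tool_pos: [625.8, 175.5, 187.7]
tcp_rot: [-3.141, 0.0, 1.319]
contact_force: [0.2, 0.8, -1.4]
grip_width: 16.0
finger_force: 29.9
```

Request:
shift_gripper(
  offsets=[
    {"jaw": 6,"pos": [-0.024,-0.0107,0]},
    {"jaw": 6,"pos": [-0.048,-0.0213,0]},
    {"jaw": 6,"pos": [-0.0693,-0.0313,0]},
    {"jaw": 6,"pos": [-0.0693,-0.0313,0]},
  ],
)

```text
time: 5.65
tool_pos: [590.3, 130.9, 187.9]
tcp_rot: [-3.141, 0.001, 1.317]
contact_force: [0.2, 1.1, -1.5]
grip_width: 15.7
finger_force: 29.9
```

```bash
python3 need.py 603 -103 84.5 1.319;  python3 - <<'E'
from h import *
big=[cv2.resize(cams[n]["color"][y:y+100,x:x+130,::-1],(400,308),interpolation=cv2.INTER_CUBIC) for n,x,y in(("top",220,160),("side",195,215))]
cv2.imwrite("pics/g2.png",np.hstack(big))
E
```

```text
t 5.65 grasp [590.3 130.9  28.9] rpy [-3.1408e+00  5.0000e-04  1.3174e+00] w 15.7 F [ 0.2  1.1 -1.5]
shift [-223.3   70.9  -55.5] turn -0.002 dist 240.8
```

View pics/g2.png

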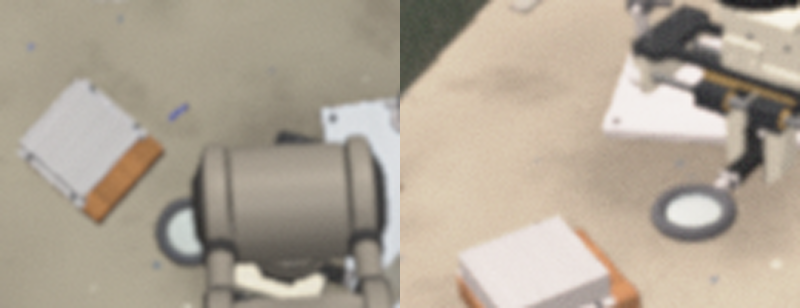

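The loupe is out: side-crop rim centre is at about (694,212), level and clear of the dock. I'll check the lens position against the prediction.

```bash
python3 - <<'E'
from h import *
p=(195+(694-400)/3.077,215+212/3.08)
o=bot.get_obs();g=o["tool_pos"]-[0,0,159];y=o["tcp_rot"][2]
print(atz("side",p,34), g, g[:2]+96*np.array([np.cos(y),np.sin(y)]))
E
```

```text
[612.80749369 223.00793384  34.        ] [591.41023923 132.32109192  28.82918358] [615.31698353 225.29672086]
```

Scaled: -140 mm / 750 = -0.1867, -95 mm / 750 = -0.1267.

Request:
shift_gripper(
  offsets=[
    {"jaw": 6,"pos": [0,0,-0.04]},
    {"jaw": 6,"pos": [-0.0133,0.004,-0.0733]},
    {"jaw": 6,"pos": [-0.0667,0.0213,-0.0733]},
    {"jaw": 6,"pos": [-0.1267,0.04,-0.0733]},
    {"jaw": 6,"pos": [-0.1867,0.06,-0.0733]},
  ],
)

```text
time: 6.48
tool_pos: [600.0, -15.5, 242.8]
tcp_rot: [3.141, -0.0, 1.32]
contact_force: [1.1, 0.4, -1.0]
grip_width: 16.1
finger_force: 29.9
```

```bash
python3 need.py 603 -101 84.5 1.319
```

```text
t 6.47 grasp [600.  -15.5  83.8] rpy [ 3.1409 -0.      1.3202] w 16.1 F [ 1.1  0.4 -1. ]
shift [-82.1  24.1  -0.7] turn 0.001 dist 85.5
```

Scaled: -78 mm / 750 = -0.104, -65 mm / 750 = -0.0867.

Request:
shift_gripper(
  offsets=[
    {"jaw": 6,"pos": [-0.0533,0.016,0]},
    {"jaw": 6,"pos": [-0.0867,0.0267,0]},
    {"jaw": 6,"pos": [-0.104,0.032,0]},
    {"jaw": 6,"pos": [-0.104,0.032,0]},
    {"jaw": 6,"pos": [-0.104,0.032,0]},
  ],
)

```text
time: 7.1
tool_pos: [603.6, -95.2, 242.6]
tcp_rot: [-3.141, -0.0, 1.32]
contact_force: [-0.5, -0.9, -1.3]
grip_width: 15.5
finger_force: 29.9
```

```bash
python3 need.py 603 -101 84.5 1.319;  python3 - <<'E'
from h import *
big=[cv2.resize(cams[n]["color"][y:y+100,x:x+130,::-1],(400,308),interpolation=cv2.INTER_CUBIC) for n,x,y in(("top",300,175),("side",245,180))]
cv2.imwrite("pics/g3.png",np.hstack(big))
E
```

```text
t 7.1 grasp [603.6 -95.2  83.6] rpy [-3.1412e+00 -3.0000e-04  1.3199e+00] w 15.5 F [-0.5 -0.9 -1.3]
shift [-5.8  0.9 -0.9] turn 0.001 dist 5.9
```

View pics/g3.png

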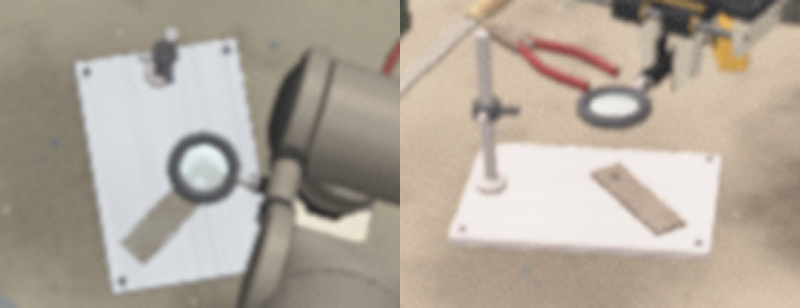

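The rim is centred at about (204,167) in the top crop and (613,105) in the side crop, level over the hole, with pointer and bar undisturbed. Next I'll triangulate it.

```bash
python3 - <<'E'
from h import *
T2=lambda x,y:(300+x/3.077-.3,175+y/3.08-.3); S2=lambda x,y:(245+(x-400)/3.077-.3,180+y/3.08-.3)
print("lens tri",tri(T2(204,167),S2(613.5,105)))
print("lens top@88",atz("top",T2(204,167),88),"side@88",atz("side",S2(613.5,105),88))
print("tip",tri(T2(165,69),S2(516,110)))
print("hole top", atz("top",T(580,237),16),"side",atz("side",S2(615,177),16))
y=1.32;g=bot.get_obs()["tool_pos"];print(g,g[:2]+96*np.array([np.cos(y),np.sin(y)]))
E
```

```text
lens tri (array([628.26023068,  -7.9143518 ,  87.32521928]), np.float64(1.154115159139746))
lens top@88 [627.57348244  -7.9732545   88.        ] side@88 [628.49861555  -6.79099675  88.        ]
tip (array([707.92111416,  25.82896618,  89.23801246]), np.float64(9.659694818504049))
hole top [625.88551449 -10.85997575  16.        ] side [628.56344532  -8.76466961  16.        ]
[603.56684123 -95.42779906 242.75474776] [627.39168459  -2.43114945]
```

Scaled: -2 mm / 750 = -0.0027, -0.5 mm / 750 = -0.0007.

Request:
shift_gripper(
  offsets=[
    {"jaw": 6,"pos": [-0.0027,0,-0.0007]},
    {"jaw": 6,"pos": [-0.0027,0,-0.0007]},
    {"jaw": 6,"pos": [-0.0027,0,-0.0007]},
    {"jaw": 6,"pos": [-0.0027,0,-0.0007]},
    {"jaw": 6,"pos": [-0.0027,0,-0.0007]},
  ],
)

```text
time: 7.92
tool_pos: [603.0, -98.3, 243.2]
tcp_rot: [3.142, 0.0, 1.319]
contact_force: [-0.1, -0.3, -0.5]
grip_width: 15.7
finger_force: 29.9
```

Request:
shift_gripper(
  offsets=[
    {"jaw": 6},
    {"jaw": 6},
    {"jaw": 6},
    {"jaw": 6},
    {"jaw": 6},
  ],
)

```text
time: 8.55
tool_pos: [603.0, -98.3, 243.2]
tcp_rot: [3.142, 0.0, 1.319]
contact_force: [-0.3, -0.7, -1.5]
grip_width: 15.9
finger_force: 29.9
```

```bash
python3 - <<'E'
from plant import bot
print(abs(bot.get_obs()["dq"]).max())
print(bot.close_job())
E
```

```text
0.0021249581846012004
the job is handed in; nothing more can be done
None
```

I drew the loupe out of its hood by the handle and handed the job in at 8.6 s, holding it still with the lens about 1–2 mm from the hole's centre and at the pointer's height of about 87–88 mm by my measurements; no verdict was returned.

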